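Clamp the order card and hold the ticket clip open over it

TASK

The next order's card only leans in the adjustable card holder: push the holder's sliding cheek in until it presses on the card, and leave it there. Then squeeze the tabs of the spring clip to take it off the finished order's card, leaving that card standing in its wooden block, and hold the clip squeezed wide open over the middle of the top edge of the card in the holder, the card reaching about half-way up between the gaping jaws and clear of them on both sides, so that I can tuck the ticket in. Finish while still holding the clip open there, and leave the ticket pad, the pen and the tin alone.

Things in the scene. Friction and masses are not known exactly. Their poses are not given: they have to be found in the camera images.
- clip: Grey plastic towel clip: two like halves on a steel pin with a coil spring, 82 mm high, 38 mm wide, about 56 g. At the start shut on the finished order's card's top edge, tabs up, jaws down, up to 25 mm off the card's middle. Origin: middle of the pin, about 14 mm above that edge; z up to the tabs, y along the pin and the card's edge, x across the card.
- clip_tabs (a point): Point between the tabs, 30 mm above the pin: where to squeeze, along x. Tabs: flat, 34 mm wide, up to 44 mm above the pin; shut, a V 53 mm over the outer faces at the top; squeezed to their stop, parallel and 15 mm over the faces. On each tab it takes about 4 N to start and 10 N at the stop (grip with 25 to 40 N). Let go, the clip springs shut.
- clip_jaws (a point): Middle between the ends of the jaws' lips, 37 mm below the pin with the clip squeezed open (39 mm when shut). Lips 38 mm wide (y). Fully squeezed, they gape 33 mm and reach 22 mm out to either side (x); the space between the jaws is free up to 6 mm below the pin.
- clip_front (a joint): Opening angle of each half of the clip, rad: about 0 when shut on a card, 0.40 with the tabs squeezed to their stop. Gap between the lips: about 3 mm + 75 mm x angle.
- block: Wooden block 44 x 122 x 28 mm, fixed, with a 4 mm slot 20 mm deep along its length (y) that holds the finished order's card upright. Origin: centre of its underside; x across it, away from the robot at yaw 0; z up.
- done_card: The finished order's card: stiff white landscape card 105 mm wide (y), 90 mm high, 3 mm thick (x), loose in the block's slot, 35 g. Origin: middle of its lower edge, 8 mm above the table; z up.
- done_card_top (a point): Middle of the top edge of the finished order's card, 98 mm above the table.
- holder: Adjustable card holder, fixed: wooden base 150 x 86 x 12 mm (edges at x = -95 and +55 mm), an upright back rest 50 mm high near its far end and a sliding cheek before it; the order card stands between them. Origin: on the underside; x points from the cheek to the back rest (away from the robot at yaw 0); z up.
- cheek: The holder's sliding cheek: wooden plate 70 mm wide, 38 mm high, on an aluminium carriage with a black knob at the end nearest the robot. Slides along the holder's x against about 3 N of friction, stays where it is left, starts 15 to 30 mm short of the card. Stops on the card; 6 to 10 N on the knob presses it on well. Origin: on its face, at the base's top.
- cheek_knob (a point): Top centre of the cheek's round knob, 54 mm above the table, on the holder's centre line. Knob 19 mm across, grip part 30 to 50 mm above the table. In the holder's frame its x is -61 to -46 mm at the start, -31 mm when the cheek is on the card. The card's top edge, 123 mm high, then stands 70 mm beyond it: keep the gripper's body clear of the card.
- order_card: The next order's card: stiff white portrait card 80 mm wide (y), 112 mm high, 3 mm thick, 35 g, loose; stands on the holder's base and leans back 0.1 rad on the back rest, also when clamped. Origin: middle of its lower edge, 12 mm above the table; z vertical, x along the holder's x.
- order_card_top (a point): Middle of the top edge of the order card, about 123 mm above the table.
- ticket_pad: Pad of tickets, 126 x 62 x 16 mm, lying on the table: leave alone. Origin: centre of its underside.
- ball_pen: Blue ball pen, 145 mm long, lying on the table: leave alone.
- snap_tin: Round tin, 63 mm across, 24 mm high: leave alone.
There are look-alikes about, which are no part of the job. What is shaped like the block but blue, purple or red is not meant.

How it is judged:
On the way, in this order (a step that is already met when the one before it is completed fails the run):
1. the cheek presses on the order card, the clip still on the finished order's card (contact force between cheek and order_card above 0.8 N and x of cheek_knob in the frame of holder above -0.0328 m and distance between clip and done_card_top below 0.045 m), for 0.2 s.
2. the clip, spread open, is lifted off the finished order's card, which stays in its block (z of done_card_top in the frame of clip below -0.04 m and value of joint clip_front above 0.2 rad and contact force between the fingers and clip above 2 N and contact force between clip and done_card below 0.3 N and z of done_card_top in the frame of block between 0.094 and 0.102 m and angle between done_card's own z axis and vertical below 0.12 rad), for 0.1 s.
At the end, for the whole second after the job is handed in: Clip in the fingers, open > 0.30 rad, at rest, touching no card or stand; the order card's top-edge middle 10 to 31 mm below the pin, within 15 mm along it, 12 mm across; cheek within 2 mm of shut, pressing on its card; finished card still down in its slot, order card in the holder (value of joint clip_front above 0.3 rad and contact force between the fingers and clip above 2 N and z of order_card_top in the frame of clip between -0.031 and -0.01 m and x of order_card_top in the frame of clip between -0.012 and 0.012 m and y of order_card_top in the frame of clip between -0.015 and 0.015 m and contact force between clip and order_card below 0.3 N and contact force between clip and done_card below 0.3 N and contact force between clip and holder below 0.3 N and contact force between clip and block below 0.3 N and linear speed of clip below 0.03 m/s and x of cheek_knob in the frame of holder above -0.0328 m and contact force between cheek and order_card above 0.3 N and z of done_card_top in the frame of block between 0.094 and 0.102 m and angle between each of done_card, order_card's own z axis and vertical below 0.12 rad and z of order_card_top in the frame of holder between 0.118 and 0.13 m); the arm keeps its last pose, push and grip.
It fails at once if the finished order's card is lifted or knocked over (z of done_card_top in the frame of block above 0.11 m or angle between done_card's own z axis and vertical above 0.25 rad).
It fails at once if the order card is lifted or knocked over (z of order_card_top in the frame of holder above 0.14 m or angle between order_card's own z axis and vertical above 0.3 rad).
It fails at once if the clip is dropped (height (world z) of clip below 0.07 m).
It fails at once if the ticket pad, the pen or the tin is moved (distance of any of ticket_pad, ball_pen, snap_tin from where it was at the start of the episode above 0.03 m).
It also fails if it takes over 51 s, if anything falls off the work surface, if the arm or the gripper's body presses on something with over 40 N, if the wrist force passes 120 N, or if a joint passes its speed limit or range.

ROBOT

A 7-joint arm with a two-finger parallel gripper is mounted at the origin on a cart in front of the work surface, level with it; the furniture and walls round the work are solid. World frame = base frame: x ahead of the robot, y to its left, z up, the work surface at z = 0. Lengths are in m, angles in rad, forces in N, time in s.
With the tool pointing down it reaches from about 0.35 to 0.9 m from the base axis. Payload 7.2 kg.
Tool frame: the origin (TCP) lies at the centre of the arm's flange, where the gripper is bolted on; the fingertips stand 173 mm ahead of it and the grasp point (between the pads) lies 155 mm ahead of it; z points along the fingers, y is the line along which they close (so a half turn about z gives the same grasp; the last joint's range is limited). The gripper opens to 85 mm and grips with 20 to 120 N. Pads are 22 mm wide; open, the fingers measure 114 mm over their backs; the gripper's body (76 mm by 85 mm) begins 54 mm behind the grasp point. The pads swing forward as they close: fully open they stand 13 mm farther back than shut.
Start: joints at [1.202, 0.411, -0.013, 1.596, 0.006, 1.134, -0.082], TCP at [0.185, -0.597, 0.405] pointing down, gripper open.
Joint ranges: [-2.95, 2.95], [-0.29, 1.99], [-1.47, 1.44], [0.14, 2.54], [-1.03, 4.17], [0.13, 1.85], [-2.86, 2.86]. Speed limits (rad/s): [2.39, 2.39, 3.01, 3.01, 3.14, 3.14, 3.14].

INTERFACE

Orientations are given as a unit quaternion [w, x, y, z].
In Python, from workcell import r gives the robot as it stands.
- The arm moves only by the tool move_arm, never from a script. Its argument "moves" is a list of rows, each an object of numbers: "dx", "dy", "dz": the shift along the tool's x, y, z in a scale on which 1.0 is 1000 mm; "rx", "ry", "rz": the turn, a rotation vector about the tool's x, y, z in parts of the range, where 1.0 means 180 degrees; "hand": the opening, from 0 (shut) to 1 (fully open). A call has 1 to 20 rows; each row is the pose to reach, as a shift and turn from the pose commanded when the call began, along the tool's axes at that moment; what a row does not reach only later rows make up. A row lasts 1/10 s, in which the tool goes at most 50 mm and 8.59 degrees, less where a joint would pass 70% of its speed; a pose out of reach is approached as far as the arm can. A call with a gripper value outside its range is refused whole. The fingers move at their own pace and stop on an object; "squeeze" is the grip in N (left out, the last holds). Time passes only in rows, so rows that repeat a pose let the fingers close. It gives the time, the measured TCP pose, the force, the opening and the grip force at its end, in the units of the state.
- r.get_state(): the state, without advancing time (a new reading comes with each control period).
- r.read_camera(name): name is "side" or "top" or "wrist"; returns (picture, depth): 420x560x3 uint8, red, green, blue; 420x560 float32, m along the optical axis (not along the pixel's ray), 0 where there is no reading.
- r.camera_model(name): a dict with "K" (3x3 intrinsics, pixels), "world_to_cam" (4x4, takes a point from world to camera coordinates); the wrist camera has in their place "tool_from_camera" (4x4, takes a point from camera to tool coordinates, whose origin is the TCP and whose axes are the flange's). Camera axes: x right, y up, looking along -z (the intrinsics and any distortion apply to the point x, -y, -z); pixel columns grow to the right and rows downward; lengths in m; the calibration is good to about 2 mm. A picture is of the moment at which its call begins: read the wrist's pose just before it. camera_model takes no time and is no camera call.
- r.finish_job(): hands the job in; it is judged then, once.
The state is a dict: "t": time; "q": joint angles; "joint_velocities": joint speeds; "joint_torque": joint torques, N m; "ee_pos": TCP position; "eef_rot": TCP orientation; "wrist_force": force on the tool from outside, world axes, zero at the start; "moment": the same for the moment, N m; "finger_gap": finger opening in m; "grasp_force": force on a finger pad.
Only numpy, scipy, OpenCV 4.12 (cv2) and the standard library are available. Lean on these libraries where they do the work, as an engineer would, in place of code of your own. Each camera call takes 0.05 s, during which the arm holds its last target. There are 200 camera calls.

## Working session

There is one attempt and no reset: what is moved stays moved. The work goes in short steps, Python scripts to look and compute and a tool call to move; the robot and the scene stay as the last step left them, time stands still between calls to the robot, and variables do not carry over. Pictures are saved under pics/ and viewed, at most 10 in all, crops included, and the job is handed in when it is done.

Besides the shell and the picture viewer there is one more tool, called after ">>>" by a JSON object that holds its "name" and its "arguments". move_arm: Moves the arm, as the interface text tells. Its arguments: {"type":"object","properties":{"moves":{"type":"array"},"squeeze":{"type":"number"}},"required":["moves"]}

```bash
mkdir -p pics; ls; python3 - <<'E'
from workcell import r
import cv2,numpy as np
s=r.get_state();print({k:np.round(v,3).tolist() for k,v in s.items()})
ims=[]
for n in("top","side"):
    p,d=r.read_camera(n);np.savez(f"pics/{n}.npz",p=p,d=d);cv2.imwrite(f"pics/{n}0.png",p[:,:,::-1])
    m=r.camera_model(n);print(n,{k:np.round(v,3).tolist() if not isinstance(v,str) else v for k,v in m.items()})
print(r.camera_model("wrist"))
E
```

```text
pics
{'t': 0.0, 'q': [1.202, 0.412, -0.013, 1.597, 0.006, 1.134, -0.082], 'joint_velocities': [-0.001, 0.0, -0.002, 0.0, -0.0, -0.0, 0.001], 'joint_torque': [-0.001, -60.064, 0.682, -29.942, 0.014, 0.011, -0.0], 'ee_pos': [0.185, -0.597, 0.404], 'eef_rot': [-0.001, 0.989, 0.15, -0.0], 'wrist_force': [0.323, -0.76, 0.069], 'moment': [0.014, 0.012, -0.005], 'grasp_force': 0.0, 'finger_gap': 0.086}
top {'K': [[495.062, 0.0, 279.311], [0.0, 495.062, 208.894], [0.0, 0.0, 1.0]], 'world_to_cam': [[0.028, -1.0, 0.011, 0.144], [0.99, 0.029, 0.139, -0.603], [-0.14, 0.007, 0.99, -1.482], [0.0, 0.0, 0.0, 1.0]]}
side {'K': [[481.422, 0.0, 285.712], [0.0, 481.422, 211.715], [0.0, 0.0, 1.0]], 'world_to_cam': [[-0.824, 0.566, 0.0, 0.409], [-0.226, -0.33, 0.916, 0.102], [0.519, 0.755, 0.4, -1.862], [0.0, 0.0, 0.0, 1.0]]}
{'K': array([[302.72644737,   0.        , 277.37764638],
       [  0.        , 302.72644737, 209.28927854],
       [  0.        ,   0.        ,   1.        ]]), 'tool_from_camera': array([[-1.32648978e-03,  9.66016822e-01,  2.58475801e-01,
         6.49347116e-02],
       [ 9.99998952e-01,  1.43137943e-03, -2.17615060e-04,
         8.18764879e-04],
       [-5.80196755e-04,  2.58475242e-01, -9.66017708e-01,
         3.06332883e-02],
       [ 0.00000000e+00,  0.00000000e+00,  0.00000000e+00,
         1.00000000e+00]])}
```

View pics/top0.png

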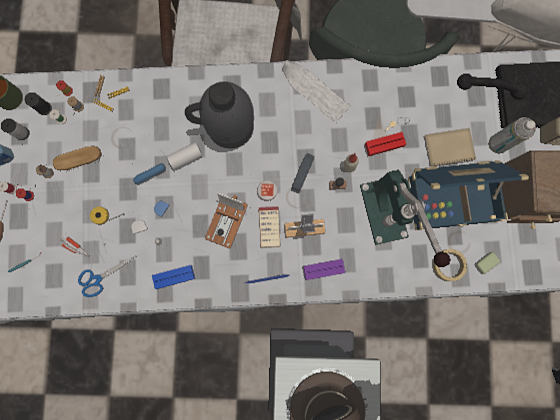

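View pics/side0.png

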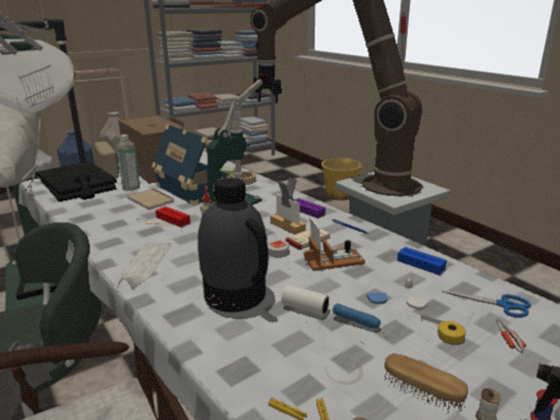

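The top view shows the holder at about (226,218) with its knob near (221,233), and the clip on its card in the wooden block at (305,227). The pad is at (269,227), the tin at (267,190) and the pen at (268,279). The blue, purple and red blocks are decoys.

```bash
cat > h.py <<'E'
import numpy as np,cv2
from workcell import r
from scipy.spatial.transform import Rotation as R
def cam(n,st=None):
    m=r.camera_model(n)
    if n=="wrist":
        w,x,y,z=st["eef_rot"];T=np.eye(4);T[:3,:3]=R.from_quat([x,y,z,w]).as_matrix();T[:3,3]=st["ee_pos"]
        return m["K"],T@m["tool_from_camera"]
    return m["K"],np.linalg.inv(m["world_to_cam"])
def cloud(d,K,C):
    v,u=np.mgrid[:d.shape[0],:d.shape[1]]
    P=np.stack([(u-K[0,2])/K[0,0]*d,-(v-K[1,2])/K[1,1]*d,-d],-1)
    P=P@C[:3,:3].T+C[:3,3];P[d==0]=np.nan;return P
def ray(u,v,z,K,C):
    d=C[:3,:3]@[(u-K[0,2])/K[0,0],-(v-K[1,2])/K[1,1],-1];o=C[:3,3];return o+d*(z-o[2])/d[2]
def pix(P,K,C):
    c=(np.atleast_2d(P)-C[:3,3])@C[:3,:3];return np.c_[K[0,2]-c[:,0]/c[:,2]*K[0,0],K[1,2]+c[:,1]/c[:,2]*K[1,1]]
E
python3 - <<'E'
from h import *
f=np.load("pics/top.npz");p,d=f["p"],f["d"];K,C=cam("top");P=cloud(d,K,C)
for u,v in[(221,233),(226,218),(232,196),(305,227),(269,227),(268,190),(268,279),(240,300)]:print((u,v),P[v,u].round(3))
hsv=cv2.cvtColor(p,cv2.COLOR_RGB2HSV)
c=cv2.resize(p[170:270,195:345],None,fx=5.3,fy=5.3,interpolation=cv2.INTER_CUBIC);cv2.imwrite("pics/c1.png",c[:,:,::-1])
E
```

```text
(221, 233) [0.518 0.335 0.057]
(226, 218) [0.566 0.324 0.038]
(232, 196) [ 0.642  0.312 -0.   ]
(305, 227) [0.537 0.085 0.117]
(269, 227) [0.545 0.191 0.012]
(268, 190) [0.66  0.198 0.026]
(268, 279) [0.384 0.189 0.005]
(240, 300) [ 0.318  0.274 -0.002]
```

View pics/c1.png

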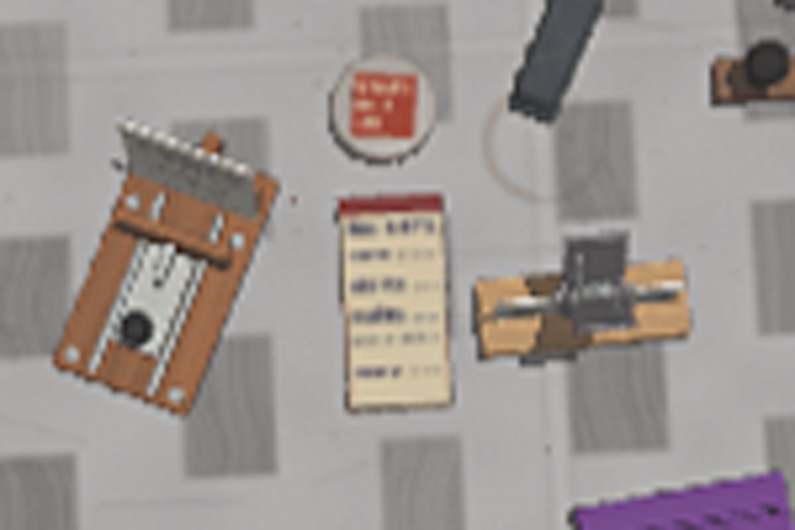

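The crop shows the holder yawed clockwise with the knob at crop (135,328). The order card's white top edge runs (120,125)–(255,178). The clip is on its card at crop (597,290), with the done card's edge running along (500,305)–(680,288).

```bash
python3 - <<'E'
from h import *
f=np.load("pics/top.npz");p,d=f["p"],f["d"];K,C=cam("top");P=cloud(d,K,C)
hsv=cv2.cvtColor(p,cv2.COLOR_RGB2HSV).astype(int);v,u=np.mgrid[:420,:560]
def plane(m,z):
    return np.array([ray(a,b,z,K,C)[:2] for a,b in zip(u[m],v[m])])
for name,(u0,u1,v0,v1),z,sat in[("holder",(203,250,192,250),.012,90),("block",(283,328,216,240),.028,60)]:
    m=(u>u0)&(u<u1)&(v>v0)&(v<v1)&(hsv[...,1]>sat)&(hsv[...,0]<25)
    m2=m&(abs(P[...,2]-z)<.012)
    for q in(m,m2):
        X=plane(q,z);(cx,cy),(w,h),a=cv2.minAreaRect((X*1000).astype(np.float32))
        print(name,q.sum(),round(cx,1),round(cy,1),round(w,1),round(h,1),round(a,1))
# knob, clip, cards
m=(hsv[...,2]<70)&(u>212)&(u<230)&(v>222)&(v<242);X=plane(m,.054);print("knob",m.sum(),X.mean(0).round(4),u[m].mean(),v[m].mean())
hi=(P[...,2]>.113)&(u>285)&(u<328)&(v>205)&(v<245);Q=P[hi];print("clip",hi.sum(),Q.mean(0).round(4),Q.min(0).round(3),Q.max(0).round(3))
dc=(abs(P[...,2]-.095)<.012)&(u>285)&(u<328)&(v>215)&(v<240);Q=P[dc];print("dcard",dc.sum(),Q.mean(0).round(4)); print(cv2.fitLine(Q[:,:2].astype(np.float32),2,0,.01,.01).ravel())
oc=(P[...,2]>.105)&(P[...,2]<.135)&(u>205)&(u<250)&(v>185)&(v<215);Q=P[oc];print("ocard",oc.sum(),Q.mean(0).round(4),Q.min(0).round(3),Q.max(0).round(3));print(cv2.fitLine(Q[:,:2].astype(np.float32),2,0,.01,.01).ravel())
E
```

```text
holder 683 565.7 324.3 84.1 161.4 70.2
holder 578 559.4 326.2 84.2 147.7 70.5
block 346 544.1 81.5 45.3 122.7 7.8
block 315 545.1 80.8 43.6 121.0 7.8
knob 26 [0.5228 0.3384] 220.0 231.5
clip 208 [0.5479 0.0794 0.1367] [0.519 0.059 0.113] [0.573 0.097 0.162]
dcard 42 [0.5452 0.0839 0.0952]
[ 0.13251297 -0.99118125  0.5451722   0.08390582]
ocard 66 [0.6163 0.307  0.119 ] [0.603 0.27  0.105] [0.632 0.345 0.13 ]
[0.33745602 0.9413413  0.61634254 0.30703816]
```

```bash
cat >> h.py <<'E'
def goal(pos,az=None,s=None):
    "tool-axis shift (mm) and turn (deg) from the present pose; az = world azimuth of tool y, tool down"
    s=s or r.get_state();w,x,y,z=s["eef_rot"];R0=R.from_quat([x,y,z,w])
    d=R0.inv().apply(np.array(pos)-s["ee_pos"])*1000
    if az is None: return d.round(1),np.zeros(3)
    a=np.radians(az);ty=np.array([np.cos(a),np.sin(a),0]);tz=np.array([0,0,-1.]);tx=np.cross(ty,tz)
    R1=R.from_matrix(np.c_[tx,ty,tz]);return d.round(1),np.degrees((R0.inv()*R1).as_rotvec()).round(2)
E
python3 - <<'E'
from h import *
f=np.load("pics/top.npz");K,C=cam("top");P=cloud(f["d"],K,C).reshape(-1,3)
for x0 in np.arange(.2,.7,.1):
    print(round(x0,1),[ (round(y0,1),round(float(np.max(q[:,2])),2)) for y0 in np.arange(-.6,.5,.1) if len(q:=P[(P[:,0]>x0)&(P[:,0]<x0+.1)&(P[:,1]>y0)&(P[:,1]<y0+.1)])])
print(goal([.40,0,.40],None),goal([.47,.30,.40],-19.7),goal([.4861,.3515,.40],-19.7))
E
```

```text
0.2 [(np.float64(-0.6), -0.71), (np.float64(-0.5), -0.7), (np.float64(-0.4), -0.7), (np.float64(-0.3), -0.71), (np.float64(-0.2), -0.71), (np.float64(-0.1), -0.7), (np.float64(-0.0), -0.71), (np.float64(0.1), -0.71), (np.float64(0.2), 0.01), (np.float64(0.3), 0.01), (np.float64(0.4), 0.01)]
0.3 [(np.float64(-0.6), 0.01), (np.float64(-0.5), 0.01), (np.float64(-0.4), 0.03), (np.float64(-0.3), 0.01), (np.float64(-0.2), 0.01), (np.float64(-0.1), 0.01), (np.float64(-0.0), 0.04), (np.float64(0.1), 0.02), (np.float64(0.2), 0.02), (np.float64(0.3), 0.01), (np.float64(0.4), 0.04)]
0.4 [(np.float64(-0.6), 0.03), (np.float64(-0.5), 0.03), (np.float64(-0.4), 0.03), (np.float64(-0.3), 0.44), (np.float64(-0.2), 0.43), (np.float64(-0.1), 0.04), (np.float64(-0.0), 0.04), (np.float64(0.1), 0.03), (np.float64(0.2), 0.02), (np.float64(0.3), 0.03), (np.float64(0.4), 0.04)]
0.5 [(np.float64(-0.6), 0.2), (np.float64(-0.5), 0.08), (np.float64(-0.4), 0.09), (np.float64(-0.3), 0.39), (np.float64(-0.2), 0.4), (np.float64(-0.1), 0.01), (np.float64(-0.0), 0.16), (np.float64(0.1), 0.1), (np.float64(0.2), 0.08), (np.float64(0.3), 0.06), (np.float64(0.4), 0.01)]
0.6 [(np.float64(-0.6), 0.24), (np.float64(-0.5), 0.24), (np.float64(-0.4), 0.24), (np.float64(-0.3), 0.24), (np.float64(-0.2), 0.32), (np.float64(-0.1), 0.08), (np.float64(-0.0), 0.05), (np.float64(0.1), 0.05), (np.float64(0.2), 0.13), (np.float64(0.3), 0.13), (np.float64(0.4), 0.01)]
(array([ 382.1, -506.3,    4.6]), array([0., 0., 0.])) (array([ 537.8, -772.1,    5. ]), array([-8.000e-02, -3.000e-02, -5.306e+01])) (array([ 568.4, -816.5,    5.1]), array([-8.000e-02, -3.000e-02, -5.306e+01]))
```

```bash
python3 - <<'E'
from h import *
f=np.load("pics/top.npz");K,C=cam("top");P=cloud(f["d"],K,C).reshape(-1,3)
q=P[(P[:,2]>.1)&(P[:,1]>-.6)&(P[:,1]<0)&(P[:,0]>.3)&(P[:,2]<.6)];i=q[:,0].argsort()[:4];print(q[i].round(3)); rr=np.hypot(q[:,0],q[:,1]);print(q[rr.argsort()[:3]].round(3))
print(goal([.28,-.25,.42]),goal([.36,0,.42]),goal([.47,.34,.42],-19.7))
E
```

```text
[[ 0.425 -0.207  0.422]
 [ 0.425 -0.206  0.421]
 [ 0.425 -0.211  0.426]
 [ 0.425 -0.203  0.415]]
[[ 0.425 -0.203  0.415]
 [ 0.427 -0.2    0.416]
 [ 0.425 -0.205  0.415]]
(array([ 193.4, -303.1,  -15.7]), array([0., 0., 0.])) (array([ 343.9, -518.1,  -15.3]), array([0., 0., 0.])) (array([ 549.7, -810.3,  -14.9]), array([-8.000e-02, -3.000e-02, -5.306e+01]))
```

Careful with the scale: shifts go in shares of 1000 mm and turns go in shares of 180 degrees. That gives: -810 mm / 1000 = -0.81, 550 mm / 1000 = 0.55, -53 degrees / 180 = -0.2944.

>>> {"name": "move_arm", "arguments": {"moves": [{"dx": 0.193, "dy": -0.303, "dz": -0.015, "hand": 1}, {"dx": 0.193, "dy": -0.303, "dz": -0.015, "hand": 1}, {"dx": 0.193, "dy": -0.303, "dz": -0.015, "hand": 1}, {"dx": 0.193, "dy": -0.303, "dz": -0.015, "hand": 1}, {"dx": 0.193, "dy": -0.303, "dz": -0.015, "hand": 1}, {"dx": 0.193, "dy": -0.303, "dz": -0.015, "hand": 1}, {"dx": 0.193, "dy": -0.303, "dz": -0.015, "hand": 1}, {"dx": 0.344, "dy": -0.518, "dz": -0.015, "rz": -0.2944, "hand": 1}, {"dx": 0.344, "dy": -0.518, "dz": -0.015, "rz": -0.2944, "hand": 1}, {"dx": 0.344, "dy": -0.518, "dz": -0.015, "rz": -0.2944, "hand": 1}, {"dx": 0.344, "dy": -0.518, "dz": -0.015, "rz": -0.2944, "hand": 1}, {"dx": 0.344, "dy": -0.518, "dz": -0.015, "rz": -0.2944, "hand": 0}, {"dx": 0.55, "dy": -0.81, "dz": -0.015, "rz": -0.2944, "hand": 0}, {"dx": 0.55, "dy": -0.81, "dz": -0.015, "rz": -0.2944, "hand": 0}, {"dx": 0.55, "dy": -0.81, "dz": -0.015, "rz": -0.2944, "hand": 0}, {"dx": 0.55, "dy": -0.81, "dz": -0.015, "rz": -0.2944, "hand": 0}, {"dx": 0.55, "dy": -0.81, "dz": -0.015, "rz": -0.2944, "hand": 0}, {"dx": 0.55, "dy": -0.81, "dz": -0.015, "rz": -0.2944, "hand": 0}, {"dx": 0.55, "dy": -0.81, "dz": -0.015, "rz": -0.2944, "hand": 0}, {"dx": 0.55, "dy": -0.81, "dz": -0.015, "rz": -0.2944, "hand": 0}]}}

```text
$.moves[0]: bad value
```

Converted, -303 mm / 1000 = -0.303, 193 mm / 1000 = 0.193.

>>> {"name": "move_arm", "arguments": {"moves": [{"dx": 0.193, "dy": -0.303, "dz": -0.015, "rx": 0, "ry": 0, "rz": 0, "hand": 1.0}]}}

```text
t: 0.2
ee_pos: [0.1958, -0.5519, 0.4049]
eef_rot: [0.0, 0.989, 0.147, -0.001]
wrist_force: [-0.1, 0.0, 0.9]
finger_gap: 0.0857
grasp_force: 0.0
```

Converted, -768 mm / 1000 = -0.768, 523 mm / 1000 = 0.523, -53 degrees / 180 = -0.2944.

>>> {"name": "move_arm", "arguments": {"moves": [{"dx": 0.166, "dy": -0.261, "dz": -0.013, "rx": 0, "ry": 0, "rz": 0, "hand": 1}, {"dx": 0.166, "dy": -0.261, "dz": -0.013, "rx": 0, "ry": 0, "rz": 0, "hand": 1}, {"dx": 0.166, "dy": -0.261, "dz": -0.013, "rx": 0, "ry": 0, "rz": 0, "hand": 1}, {"dx": 0.166, "dy": -0.261, "dz": -0.013, "rx": 0, "ry": 0, "rz": 0, "hand": 1}, {"dx": 0.166, "dy": -0.261, "dz": -0.013, "rx": 0, "ry": 0, "rz": 0, "hand": 1}, {"dx": 0.166, "dy": -0.261, "dz": -0.013, "rx": 0, "ry": 0, "rz": 0, "hand": 1}, {"dx": 0.317, "dy": -0.476, "dz": -0.013, "rx": 0, "ry": 0, "rz": -0.2944, "hand": 1}, {"dx": 0.317, "dy": -0.476, "dz": -0.013, "rx": 0, "ry": 0, "rz": -0.2944, "hand": 1}, {"dx": 0.317, "dy": -0.476, "dz": -0.013, "rx": 0, "ry": 0, "rz": -0.2944, "hand": 1}, {"dx": 0.317, "dy": -0.476, "dz": -0.013, "rx": 0, "ry": 0, "rz": -0.2944, "hand": 1}, {"dx": 0.317, "dy": -0.476, "dz": -0.013, "rx": 0, "ry": 0, "rz": -0.2944, "hand": 0}, {"dx": 0.523, "dy": -0.768, "dz": -0.013, "rx": 0, "ry": 0, "rz": -0.2944, "hand": 0}, {"dx": 0.523, "dy": -0.768, "dz": -0.013, "rx": 0, "ry": 0, "rz": -0.2944, "hand": 0}, {"dx": 0.523, "dy": -0.768, "dz": -0.013, "rx": 0, "ry": 0, "rz": -0.2944, "hand": 0}, {"dx": 0.523, "dy": -0.768, "dz": -0.013, "rx": 0, "ry": 0, "rz": -0.2944, "hand": 0}, {"dx": 0.523, "dy": -0.768, "dz": -0.013, "rx": 0, "ry": 0, "rz": -0.2944, "hand": 0}, {"dx": 0.523, "dy": -0.768, "dz": -0.013, "rx": 0, "ry": 0, "rz": -0.2944, "hand": 0}, {"dx": 0.523, "dy": -0.768, "dz": -0.013, "rx": 0, "ry": 0, "rz": -0.2944, "hand": 0}, {"dx": 0.523, "dy": -0.768, "dz": -0.013, "rx": 0, "ry": 0, "rz": -0.2944, "hand": 0}, {"dx": 0.523, "dy": -0.768, "dz": -0.013, "rx": 0, "ry": 0, "rz": -0.2944, "hand": 0}]}}

```text
t: 2.2
ee_pos: [0.4699, 0.3437, 0.4188]
eef_rot: [-0.002, 0.817, 0.577, -0.0]
wrist_force: [-0.7, -0.0, -0.3]
finger_gap: -0.0
grasp_force: 0.0
```

```bash
python3 - <<'E'
from h import *
s=r.get_state();p,d=r.read_camera("wrist");np.savez("pics/w1.npz",p=p,d=d,q=s["eef_rot"],e=s["ee_pos"]);cv2.imwrite("pics/w1.png",p[:,:,::-1])
K,C=cam("wrist",s)
print("pred knob",pix([[.5228,.3384,.054],[.616,.307,.123],[.55,.05,.1]],K,C).round(0), s["q"])
E
```

```text
pred knob [[325. 177.]
 [447. 187.]
 [425. 403.]] [-0.12046985  0.4434401  -0.80937219  1.64602056  0.33620594  1.19827103
 -1.34570227]
```

View pics/w1.png

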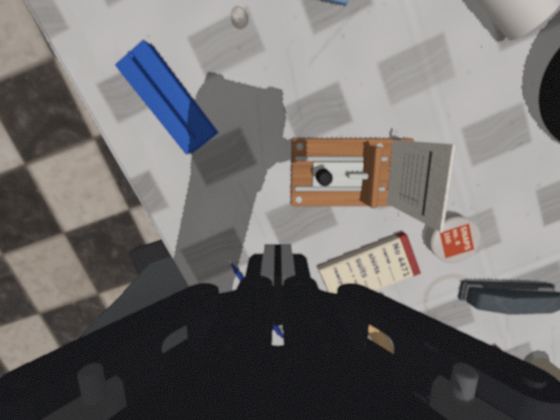

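The wrist view shows the holder square to the tool, with the knob at (323,177), close to the predicted (325,177). The base's near edge is at column 291 and the order card is at (440,185).

```bash
python3 - <<'E'
from h import *
f=np.load("pics/w1.npz");p,d=f["p"],f["d"];s=dict(eef_rot=f["q"],ee_pos=f["e"]);K,C=cam("wrist",s);P=cloud(d,K,C)
v,u=np.mgrid[:420,:560];hsv=cv2.cvtColor(p,cv2.COLOR_RGB2HSV).astype(int)
m=(hsv[...,2]<60)&(u>310)&(u<338)&(v>163)&(v<192);print("knob px",m.sum(),u[m].mean(),v[m].mean(),ray(u[m].mean(),v[m].mean(),.05,K,C).round(4),np.nanmax(P[m],0).round(3))
m=(hsv[...,1]>110)&(hsv[...,0]<20)&(u>285)&(u<358)&(v>130)&(v<215)&(abs(P[...,2]-.012)<.008)
X=np.array([ray(a,b,.012,K,C)[:2] for a,b in zip(u[m],v[m])])
rc=cv2.minAreaRect((X*1000).astype(np.float32));print(rc)
ex=np.array([np.cos(np.radians(-19.7)),np.sin(np.radians(-19.7))]);ey=np.array([-ex[1],ex[0]])
print("along",(X@ex).min(),"across",(X@ey).min(),(X@ey).max(), ((X@ey).min()+(X@ey).max())/2)
o=(P[...,2]>.11)&(P[...,2]<.14)&(u>380)&(u<470)&(v>120)&(v<240);Q=P[o];print(o.sum(),Q.mean(0).round(4),cv2.fitLine(Q[:,:2].astype(np.float32),2,0,.01,.01).ravel(),(Q[:,:2]@ey).min(),(Q[:,:2]@ey).max(),np.median(Q[:,:2]@ex))
k=np.array([.5228,.3384]);print("knob along/across",k@ex,k@ey)
E
```

```text
knob px 186 323.18279569892474 176.36021505376345 [0.5218 0.3388 0.05  ] [0.529 0.346 0.056]
((528.4989013671875, 335.4621887207031), (82.43928527832031, 84.39710998535156), 71.40249633789062)
along 0.3430085274951145 across 0.45203184592441054 0.5346110751618992 0.49332146054315484
1067 [0.6146 0.3072 0.1185] [0.33531585 0.94210577 0.614579   0.30724594] 0.4551354070720686 0.5347676749444487 0.47483343716476706
knob along/across 0.37812776537736253 0.49482703346798096
```

```bash
python3 - <<'E'
from h import *
ex=np.array([.9415,-.3371]);ey=np.array([.3371,.9415])
for a in(.341,.383):print(goal([*(a*ex+.494*ey),.208],-19.7))
E
```

```text
(array([ 14. ,  14.4, 210.7]), array([-0.14,  0.01,  0.12]))
(array([ 13.9,  56.4, 210.6]), array([-0.14,  0.01,  0.12]))
```

Converted, 210 mm / 1000 = 0.21, 190 mm / 1000 = 0.19.

>>> {"name": "move_arm", "arguments": {"moves": [{"dx": 0.014, "dy": 0.014, "dz": 0.05, "rx": 0, "ry": 0, "rz": 0, "hand": 0}, {"dx": 0.014, "dy": 0.014, "dz": 0.098, "rx": 0, "ry": 0, "rz": 0, "hand": 0}, {"dx": 0.014, "dy": 0.014, "dz": 0.146, "rx": 0, "ry": 0, "rz": 0, "hand": 0}, {"dx": 0.014, "dy": 0.014, "dz": 0.19, "rx": 0, "ry": 0, "rz": 0, "hand": 0}, {"dx": 0.014, "dy": 0.014, "dz": 0.21, "rx": 0, "ry": 0, "rz": 0, "hand": 0}, {"dx": 0.014, "dy": 0.014, "dz": 0.21, "rx": 0, "ry": 0, "rz": 0, "hand": 0}, {"dx": 0.014, "dy": 0.02, "dz": 0.21, "rx": 0, "ry": 0, "rz": 0, "hand": 0}, {"dx": 0.014, "dy": 0.026, "dz": 0.21, "rx": 0, "ry": 0, "rz": 0, "hand": 0}, {"dx": 0.014, "dy": 0.032, "dz": 0.21, "rx": 0, "ry": 0, "rz": 0, "hand": 0}, {"dx": 0.014, "dy": 0.037, "dz": 0.21, "rx": 0, "ry": 0, "rz": 0, "hand": 0}, {"dx": 0.014, "dy": 0.042, "dz": 0.21, "rx": 0, "ry": 0, "rz": 0, "hand": 0}, {"dx": 0.014, "dy": 0.046, "dz": 0.21, "rx": 0, "ry": 0, "rz": 0, "hand": 0}, {"dx": 0.014, "dy": 0.046, "dz": 0.21, "rx": 0, "ry": 0, "rz": 0, "hand": 0}]}}

```text
t: 3.55
ee_pos: [0.519, 0.3371, 0.2099]
eef_rot: [0.0, 0.818, 0.575, 0.0]
wrist_force: [-1.1, 1.4, -0.1]
finger_gap: 0.0002
grasp_force: 0.2
```

Converted, 6 mm / 1000 = 0.006, 4 mm / 1000 = 0.004.

>>> {"name": "move_arm", "arguments": {"moves": [{"dx": 0, "dy": 0.002, "dz": 0, "rx": 0, "ry": 0, "rz": 0, "hand": 0}, {"dx": 0, "dy": 0.004, "dz": 0, "rx": 0, "ry": 0, "rz": 0, "hand": 0}, {"dx": 0, "dy": 0.006, "dz": 0, "rx": 0, "ry": 0, "rz": 0, "hand": 0}]}}

```text
t: 3.85
ee_pos: [0.5238, 0.3354, 0.2097]
eef_rot: [-0.0, 0.818, 0.575, -0.0]
wrist_force: [-3.0, 1.8, 2.3]
finger_gap: -0.0
grasp_force: 1.6
```

Converted, 2 mm / 1000 = 0.002, 1 mm / 1000 = 0.001.

>>> {"name": "move_arm", "arguments": {"moves": [{"dx": 0, "dy": 0.001, "dz": 0, "rx": 0, "ry": 0, "rz": 0, "hand": 0}, {"dx": 0, "dy": 0.002, "dz": 0, "rx": 0, "ry": 0, "rz": 0, "hand": 0}]}}

```text
t: 4.05
ee_pos: [0.5258, 0.3347, 0.2097]
eef_rot: [-0.0, 0.818, 0.575, -0.0]
wrist_force: [-2.8, 1.6, 1.3]
finger_gap: -0.0001
grasp_force: 1.5
```

>>> {"name": "move_arm", "arguments": {"moves": [{"dx": 0, "dy": 0.001, "dz": 0, "rx": 0, "ry": 0, "rz": 0, "hand": 0}, {"dx": 0, "dy": 0.001, "dz": 0, "rx": 0, "ry": 0, "rz": 0, "hand": 0}]}}

```text
t: 4.25
ee_pos: [0.5267, 0.3344, 0.2098]
eef_rot: [-0.0, 0.818, 0.575, -0.0]
wrist_force: [-2.6, 0.6, 2.3]
finger_gap: -0.0
grasp_force: 1.6
```

Converted, 1 mm / 1000 = 0.001.

>>> {"name": "move_arm", "arguments": {"moves": [{"dx": 0, "dy": 0.001, "dz": 0, "rx": 0, "ry": 0, "rz": 0, "hand": 0}, {"dx": 0, "dy": 0.001, "dz": 0, "rx": 0, "ry": 0, "rz": 0, "hand": 0}]}}

```text
t: 4.45
ee_pos: [0.527, 0.3343, 0.2097]
eef_rot: [-0.0, 0.818, 0.576, -0.001]
wrist_force: [-5.4, 1.9, 3.3]
finger_gap: 0.0001
grasp_force: 2.9
```

Contact with the card is building (about 5.7 N); press a little more.

Converted, 1 mm / 1000 = 0.001.

>>> {"name": "move_arm", "arguments": {"moves": [{"dx": 0, "dy": 0.001, "dz": 0, "rx": 0, "ry": 0, "rz": 0, "hand": 0}, {"dx": 0, "dy": 0.001, "dz": 0, "rx": 0, "ry": 0, "rz": 0, "hand": 0}]}}

```text
t: 4.65
ee_pos: [0.5273, 0.3343, 0.2097]
eef_rot: [-0.001, 0.818, 0.576, -0.001]
wrist_force: [-7.9, 3.2, 3.8]
finger_gap: -0.0001
grasp_force: 4.0
```

Converted, 0.3 mm / 1000 = 0.0003.

>>> {"name": "move_arm", "arguments": {"moves": [{"dx": 0, "dy": 0.0003, "dz": 0, "rx": 0, "ry": 0, "rz": 0, "hand": 0}, {"dx": 0, "dy": 0.0003, "dz": 0, "rx": 0, "ry": 0, "rz": 0, "hand": 0}, {"dx": 0, "dy": 0.0003, "dz": 0, "rx": 0, "ry": 0, "rz": 0, "hand": 0}]}}

```text
t: 4.95
ee_pos: [0.5274, 0.3343, 0.2097]
eef_rot: [-0.001, 0.818, 0.576, -0.001]
wrist_force: [-8.9, 2.6, 4.5]
finger_gap: 0.0003
grasp_force: 4.4
```

```bash
python3 - <<'E'
from h import *
s=r.get_state();ex=np.array([.9415,-.3371,0]);print(s["wrist_force"]@ex,s["ee_pos"]@ex)
# over the clip for a look: clip ~(.546,.080); tool y az 7.7, camera sits +65mm on tool x (azimuth 97.7)
print(goal([.4876,.3501,.208]),goal([.46,.22,.40],7.7),goal([.545,.0,.40],7.7))
E
```

```text
-9.262494194005077 0.3838282149849934
(array([  1.5, -42.8,   1.8]), array([0., 0., 0.])) (array([-130.5,  -25.4, -190.1]), array([-1.500e-01,  1.000e-02, -2.738e+01])) (array([-309. ,  128.7, -190.4]), array([-1.500e-01,  1.000e-02, -2.738e+01]))
```

Converted, -281 mm / 1000 = -0.281, -190 mm / 1000 = -0.19, -27.4 degrees / 180 = -0.1522.

>>> {"name": "move_arm", "arguments": {"moves": [{"dx": 0, "dy": -0.015, "dz": 0, "rx": 0, "ry": 0, "rz": 0, "hand": 0}, {"dx": 0, "dy": -0.03, "dz": 0, "rx": 0, "ry": 0, "rz": 0, "hand": 0}, {"dx": 0, "dy": -0.03, "dz": -0.048, "rx": 0, "ry": 0, "rz": 0, "hand": 0}, {"dx": 0, "dy": -0.03, "dz": -0.096, "rx": 0, "ry": 0, "rz": 0, "hand": 0.5}, {"dx": 0, "dy": -0.03, "dz": -0.144, "rx": 0, "ry": 0, "rz": 0, "hand": 1}, {"dx": 0, "dy": -0.03, "dz": -0.19, "rx": 0, "ry": 0, "rz": 0, "hand": 1}, {"dx": -0.13, "dy": -0.025, "dz": -0.19, "rx": 0, "ry": 0, "rz": -0.1522, "hand": 1}, {"dx": -0.13, "dy": -0.025, "dz": -0.19, "rx": 0, "ry": 0, "rz": -0.1522, "hand": 1}, {"dx": -0.13, "dy": -0.025, "dz": -0.19, "rx": 0, "ry": 0, "rz": -0.1522, "hand": 1}, {"dx": -0.281, "dy": 0.119, "dz": -0.19, "rx": 0, "ry": 0, "rz": -0.1522, "hand": 1}, {"dx": -0.281, "dy": 0.119, "dz": -0.19, "rx": 0, "ry": 0, "rz": -0.1522, "hand": 1}, {"dx": -0.281, "dy": 0.119, "dz": -0.19, "rx": 0, "ry": 0, "rz": -0.1522, "hand": 1}, {"dx": -0.281, "dy": 0.119, "dz": -0.19, "rx": 0, "ry": 0, "rz": -0.1522, "hand": 1}, {"dx": -0.281, "dy": 0.119, "dz": -0.19, "rx": 0, "ry": 0, "rz": -0.1522, "hand": 1}, {"dx": -0.281, "dy": 0.119, "dz": -0.19, "rx": 0, "ry": 0, "rz": -0.1522, "hand": 1}]}}

```text
t: 6.45
ee_pos: [0.546, 0.0269, 0.3992]
eef_rot: [0.0, 0.66, 0.751, -0.0]
wrist_force: [0.3, 0.5, -0.7]
finger_gap: 0.0854
grasp_force: 0.0
```

```bash
python3 - <<'E'
from h import *
s=r.get_state();p,d=r.read_camera("wrist");np.savez("pics/w2.npz",p=p,d=d,q=s["eef_rot"],e=s["ee_pos"]);cv2.imwrite("pics/w2.png",p[:,:,::-1])
K,C=cam("wrist",s);P=cloud(d,K,C)
b=(P[...,0]>.49)&(P[...,0]<.60)&(P[...,1]>.0)&(P[...,1]<.16)
n=np.array([np.cos(np.radians(7.7)),np.sin(np.radians(7.7))]);t=np.array([-n[1],n[0]])
for lo,hi in((.015,.035),(.085,.105),(.12,.14),(.14,.157),(.157,.175)):
    Q=P[b&(P[...,2]>lo)&(P[...,2]<hi)]
    if len(Q):A=Q[:,:2]@n;T=Q[:,:2]@t;print(lo,len(Q),"across",np.percentile(A,[1,50,99]).round(4),"along",np.percentile(T,[1,50,99]).round(4),Q[:,2].max().round(4))
print(cv2.fitLine(P[b&(P[...,2]>.085)&(P[...,2]<.105)][:,:2].astype(np.float32),2,0,.01,.01).ravel())
p2,d2=r.read_camera("top");cv2.imwrite("pics/c2.png",cv2.resize(p2[170:270,195:345],None,fx=5.3,fy=5.3)[:,:,::-1])
hsv=cv2.cvtColor(p2,cv2.COLOR_RGB2HSV).astype(int);v,u=np.mgrid[:420,:560]
m=(hsv[...,2]<70)&(u>212)&(u<236)&(v>212)&(v<242);K,C=cam("top");k=ray(u[m].mean(),v[m].mean(),.054,K,C);print("knob",k,m.sum(),k[:2]@[.9415,-.3371])
E
```

```text
0.015 2642 across [0.5122 0.5465 0.5712] along [-0.0552  0.0343  0.0899] 0.0309
0.085 235 across [0.548  0.5495 0.5544] along [-0.0461  0.0338  0.0567] 0.1001
0.12 1107 across [0.534  0.557  0.5653] along [-0.0127  0.004   0.02  ] 0.14
0.14 1559 across [0.5237 0.5653 0.5753] along [-0.0127  0.0042  0.0202] 0.157
0.157 44 across [0.5237 0.5268 0.5747] along [-0.0123  0.0038  0.0192] 0.1582
[ 0.13759662 -0.99048835  0.5424489   0.08845511]
knob [0.54793752 0.3291856  0.054     ] 24 0.40491470855529477
```

View pics/w2.png

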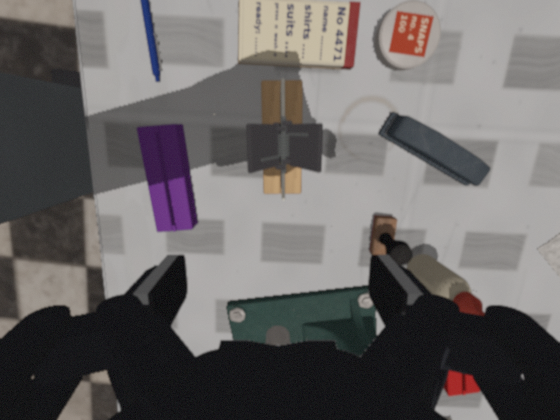

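The clip sits at (284,147) in the wrist view, square to the tool and between the open fingers' planes. The knob now reads x ≈ −33 mm from the coarse top view, so the cheek is about shut, and I'll recheck it later.

```bash
python3 - <<'E'
from h import *
print(goal([.5438,.0773,.297],7.8))
E
```

```text
(array([ 46.7,   5. , 102.8]), array([-0.  , -0.01, -0.08]))
```

Converted, 103 mm / 1000 = 0.103, 46.7 mm / 1000 = 0.0467.

>>> {"name": "move_arm", "arguments": {"moves": [{"dx": 0.0467, "dy": 0.005, "dz": 0, "rx": 0, "ry": 0, "rz": 0, "hand": 1}, {"dx": 0.0467, "dy": 0.005, "dz": 0, "rx": 0, "ry": 0, "rz": 0, "hand": 1}, {"dx": 0.0467, "dy": 0.005, "dz": 0.035, "rx": 0, "ry": 0, "rz": 0, "hand": 1}, {"dx": 0.0467, "dy": 0.005, "dz": 0.07, "rx": 0, "ry": 0, "rz": 0, "hand": 1}, {"dx": 0.0467, "dy": 0.005, "dz": 0.095, "rx": 0, "ry": 0, "rz": 0, "hand": 1}, {"dx": 0.0467, "dy": 0.005, "dz": 0.103, "rx": 0, "ry": 0, "rz": 0, "hand": 1}, {"dx": 0.0467, "dy": 0.005, "dz": 0.103, "rx": 0, "ry": 0, "rz": 0, "hand": 1}]}}

```text
t: 7.25
ee_pos: [0.5439, 0.0775, 0.2964]
eef_rot: [-0.001, 0.657, 0.754, -0.0]
wrist_force: [-0.7, 0.8, 0.8]
finger_gap: 0.0853
grasp_force: 0.0
```

Converted, -0.5 mm / 1000 = -0.0005.

>>> {"name": "move_arm", "arguments": {"moves": [{"dx": 0, "dy": 0, "dz": 0, "rx": 0, "ry": 0, "rz": 0, "hand": 0.65}, {"dx": 0, "dy": 0, "dz": 0, "rx": 0, "ry": 0, "rz": 0, "hand": 0.5}, {"dx": 0, "dy": 0, "dz": 0, "rx": 0, "ry": 0, "rz": 0, "hand": 0.4}, {"dx": 0, "dy": 0, "dz": 0, "rx": 0, "ry": 0, "rz": 0, "hand": 0.3}, {"dx": 0, "dy": 0, "dz": -0.0005, "rx": 0, "ry": 0, "rz": 0, "hand": 0.2}, {"dx": 0, "dy": 0, "dz": -0.0005, "rx": 0, "ry": 0, "rz": 0, "hand": 0.1}, {"dx": 0, "dy": 0, "dz": -0.0005, "rx": 0, "ry": 0, "rz": 0, "hand": 0}, {"dx": 0, "dy": 0, "dz": -0.0005, "rx": 0, "ry": 0, "rz": 0, "hand": 0}, {"dx": 0, "dy": 0, "dz": -0.0005, "rx": 0, "ry": 0, "rz": 0, "hand": 0}, {"dx": 0, "dy": 0, "dz": -0.0005, "rx": 0, "ry": 0, "rz": 0, "hand": 0}], "squeeze": 32}}

```text
t: 8.25
ee_pos: [0.5448, 0.0758, 0.2974]
eef_rot: [0.0, 0.658, 0.753, 0.0]
wrist_force: [0.6, -1.1, 2.2]
finger_gap: 0.013
grasp_force: 35.9
```

Converted, -90 mm / 1000 = -0.09, -80 mm / 1000 = -0.08.

>>> {"name": "move_arm", "arguments": {"moves": [{"dx": 0, "dy": 0, "dz": -0.005, "rx": 0, "ry": 0, "rz": 0, "hand": 0}, {"dx": 0, "dy": 0, "dz": -0.013, "rx": 0, "ry": 0, "rz": 0, "hand": 0}, {"dx": 0, "dy": 0, "dz": -0.024, "rx": 0, "ry": 0, "rz": 0, "hand": 0}, {"dx": 0, "dy": 0, "dz": -0.036, "rx": 0, "ry": 0, "rz": 0, "hand": 0}, {"dx": 0, "dy": 0, "dz": -0.05, "rx": 0, "ry": 0, "rz": 0, "hand": 0}, {"dx": 0, "dy": 0, "dz": -0.065, "rx": 0, "ry": 0, "rz": 0, "hand": 0}, {"dx": 0, "dy": 0, "dz": -0.08, "rx": 0, "ry": 0, "rz": 0, "hand": 0}, {"dx": 0, "dy": 0, "dz": -0.09, "rx": 0, "ry": 0, "rz": 0, "hand": 0}, {"dx": 0, "dy": 0, "dz": -0.09, "rx": 0, "ry": 0, "rz": 0, "hand": 0}]}}

```text
t: 9.15
ee_pos: [0.545, 0.076, 0.3891]
eef_rot: [0.001, 0.659, 0.753, 0.001]
wrist_force: [0.6, 0.2, -1.7]
finger_gap: 0.0126
grasp_force: 35.5
```

```bash
python3 - <<'E'
from h import *
s=r.get_state();p,d=r.read_camera("side");K,C=cam("side");g=s["ee_pos"]-[0,0,.185]
u,v=pix(g,K,C)[0];print(s["ee_pos"],(u,v))
u,v=int(u),int(v);c=cv2.resize(p[max(v-50,0):v+75,u-60:u+90],None,fx=4.6,fy=4.6,interpolation=cv2.INTER_CUBIC);cv2.imwrite("pics/s2.png",c[:,:,::-1])
K2,C2=cam("wrist",s);pw,dw=r.read_camera("wrist");np.savez("pics/w3.npz",p=pw,d=dw,q=s["eef_rot"],e=s["ee_pos"]);cv2.imwrite("pics/w3.png",pw[:,:,::-1])
E
```

```text
[0.54498336 0.07602438 0.38910273] (np.float64(286.67748154900204), np.float64(164.86361605856342))
```

View pics/s2.png

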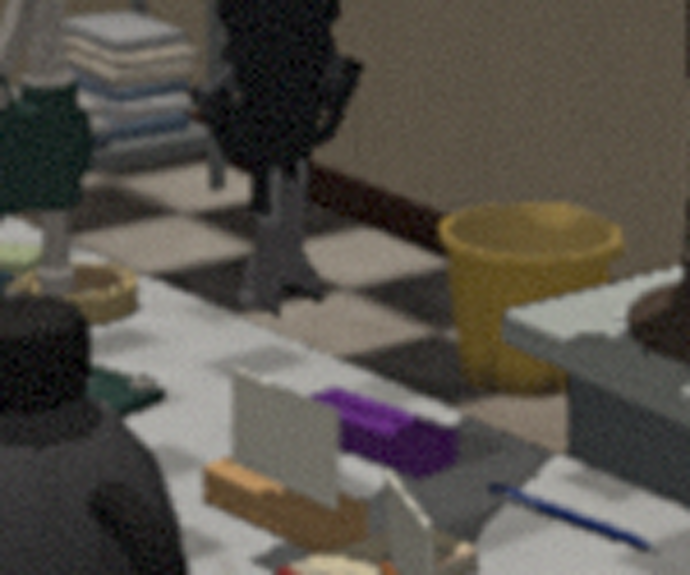

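View pics/w3.png

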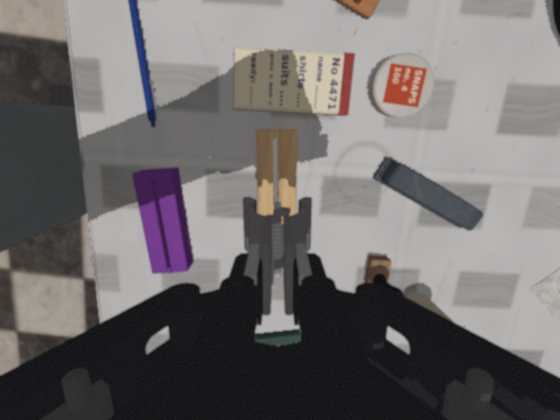

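The side crop shows the clip held with jaws spread at (280,300) and the finished card standing in its block. The wrist view shows the gaping jaws at (245–310, 205).

```bash
python3 - <<'E'
from h import *
f=np.load("pics/w3.npz");s=dict(eef_rot=f["q"],ee_pos=f["e"]);K,C=cam("wrist",s);P=cloud(f["d"],K,C)
w,x,y,z=s["eef_rot"];T=R.from_quat([x,y,z,w]).inv().apply((P-s["ee_pos"]).reshape(-1,3)).reshape(P.shape)*1000
v,u=np.mgrid[:420,:560]
b=(u>235)&(u<318)&(v>190)&(v<300)&(T[...,2]>100)&(T[...,2]<240);Q=T[b]
print(len(Q),np.percentile(Q,[0,1,50,99,100],axis=0).round(1))
for lo in range(150,240,10):
    q=Q[(Q[:,2]>lo)&(Q[:,2]<lo+10)]
    if len(q):print(lo,len(q),q.min(0).round(1),q.max(0).round(1))
p,d=r.read_camera("side");K,C=cam("side");S=cloud(d,K,C);b=(np.hypot(S[...,0]-s["ee_pos"][0],S[...,1]-s["ee_pos"][1])<.04)&(S[...,2]>.12)&(S[...,2]<.3)
q=S[b];print("side",b.sum(),q[:,2].min(),np.percentile(q[:,2],[.5,2]))
print(r.get_state()["ee_pos"])
E
```

```text
6753 [[-21.8 -23.7 116.1]
 [-15.6 -22.5 118.5]
 [ 10.   -0.5 157.5]
 [ 20.8  21.6 226.9]
 [ 24.2  22.9 228.9]]
150 666 [-13.4 -19.3 150. ] [ 18.7  18.1 160. ]
160 484 [-14.  -19.5 160. ] [ 18.5  18.7 170. ]
170 164 [-14.2 -11.7 170. ] [ 18.6   7.9 180. ]
180 135 [-10.5  -7.4 180. ] [ 18.5   6.7 190. ]
190 1191 [-21.8 -14.5 190.1] [ 24.2  13.5 200. ]
200 501 [-10.5 -18.3 200. ] [ 18.4  17.5 210. ]
210 145 [-14.2 -20.2 210. ] [ 19.2  19.2 220. ]
220 607 [-17.5 -23.7 220. ] [ 20.3  22.9 228.9]
side 675 0.15711557698749895 [0.15849599 0.16069299]
[0.54448567 0.07556707 0.38678297]
```

```bash
python3 - <<'E'
from h import *
print(goal([.5877,.2293,.41],-19.7))
E
```

```text
(array([146.6,  63.2, -23.3]), array([-4.000e-02,  2.000e-02,  2.732e+01]))
```

Converted, 146.6 mm / 1000 = 0.1466, 63.2 mm / 1000 = 0.0632, 27.3 degrees / 180 = 0.1517.

>>> {"name": "move_arm", "arguments": {"moves": [{"dx": 0.015, "dy": 0.006, "dz": -0.02, "rx": 0, "ry": 0, "rz": 0.0222, "hand": 0}, {"dx": 0.045, "dy": 0.02, "dz": -0.023, "rx": 0, "ry": 0, "rz": 0.0556, "hand": 0}, {"dx": 0.075, "dy": 0.032, "dz": -0.023, "rx": 0, "ry": 0, "rz": 0.0889, "hand": 0}, {"dx": 0.105, "dy": 0.045, "dz": -0.023, "rx": 0, "ry": 0, "rz": 0.1222, "hand": 0}, {"dx": 0.13, "dy": 0.056, "dz": -0.023, "rx": 0, "ry": 0, "rz": 0.1517, "hand": 0}, {"dx": 0.1466, "dy": 0.0632, "dz": -0.023, "rx": 0, "ry": 0, "rz": 0.1517, "hand": 0}, {"dx": 0.1466, "dy": 0.0632, "dz": -0.023, "rx": 0, "ry": 0, "rz": 0.1517, "hand": 0}]}}

```text
t: 10.0
ee_pos: [0.5872, 0.2325, 0.4091]
eef_rot: [-0.001, 0.816, 0.578, -0.0]
wrist_force: [-0.2, 0.5, -0.1]
finger_gap: 0.0127
grasp_force: 35.5
```

```bash
cat > look.py <<'E'
from h import *
import sys
s=r.get_state();p,d=r.read_camera("wrist");cv2.imwrite(f"pics/{sys.argv[1]}.png",p[:,:,::-1]);K,C=cam("wrist",s);P=cloud(d,K,C)
ex=np.array([.9415,-.3371]);ey=np.array([.3371,.9415])
A=P[...,:2]@ex;B=P[...,:2]@ey;Z=P[...,2]
m=(Z>.112)&(Z<.135)&(abs(A-.476)<.02)&(abs(B-.495)<.06)
print("card",m.sum(),np.percentile(A[m],[1,50,99]).round(4),np.percentile(B[m],[.5,99.5]).round(4),Z[m].max().round(4))
t=m&(Z>np.percentile(Z[m],99)-.004);print("top",A[t].mean().round(4),cv2.fitLine(P[t][:,:2].astype(np.float32),2,0,.01,.01).ravel())
hsv=cv2.cvtColor(p,cv2.COLOR_RGB2HSV);k=(hsv[...,2]<60)&(Z>.035)&(Z<.065)&(abs(A-.405)<.02)&(abs(B-.495)<.025)
print("knob",k.sum(),A[k].mean().round(4) if k.sum() else 0,B[k].mean().round(4) if k.sum() else 0,"tcp",s["ee_pos"].round(4),s["ee_pos"][:2]@ex,s["ee_pos"][:2]@ey,s["finger_gap"],s["grasp_force"])
b=(Z>.008)&(Z<.018)&(abs(B-.495)<.04)&(A>.3)&(A<.39)&(hsv[...,1]>110)
if b.sum():print("base edge",np.percentile(A[b],1))
E
python3 look.py w4
```

```text
card 510 [0.4741 0.4759 0.4778] [0.4562 0.5339] 0.1256
top 0.4763 [0.33202636 0.9432701  0.6155494  0.30622593]
knob 282 0.4078 0.4931 tcp [0.5872 0.2325 0.4091] 0.47448806608561556 0.41689592812319926 0.012740144821973299 35.51800489425659
base edge 0.34535410546845485
```

View pics/w4.png

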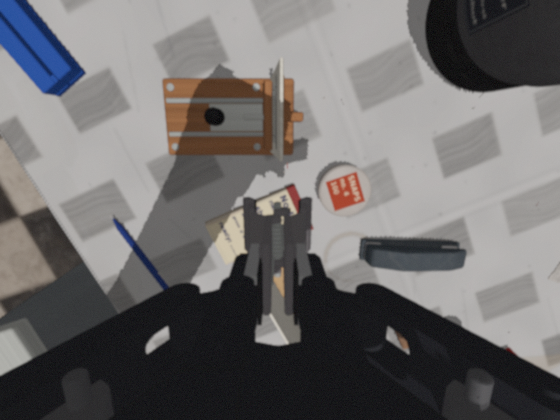

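The view shows the card's top edge at (281,60–175), the knob at (214,116) and the gaping clip at (278,215). Next: move over the card's middle, then come down.

Converted, 76.7 mm / 1000 = 0.0767, 1.8 mm / 1000 = 0.0018.

>>> {"name": "move_arm", "arguments": {"moves": [{"dx": 0.025, "dy": 0.001, "dz": 0, "rx": 0, "ry": 0, "rz": 0, "hand": 0}, {"dx": 0.052, "dy": 0.0018, "dz": 0, "rx": 0, "ry": 0, "rz": 0, "hand": 0}, {"dx": 0.07, "dy": 0.0018, "dz": 0, "rx": 0, "ry": 0, "rz": 0, "hand": 0}, {"dx": 0.0767, "dy": 0.0018, "dz": 0, "rx": 0, "ry": 0, "rz": 0, "hand": 0}, {"dx": 0.0767, "dy": 0.0018, "dz": 0, "rx": 0, "ry": 0, "rz": 0, "hand": 0}, {"dx": 0.0767, "dy": 0.0018, "dz": 0.01, "rx": 0, "ry": 0, "rz": 0, "hand": 0}, {"dx": 0.0767, "dy": 0.0018, "dz": 0.025, "rx": 0, "ry": 0, "rz": 0, "hand": 0}, {"dx": 0.0767, "dy": 0.0018, "dz": 0.04, "rx": 0, "ry": 0, "rz": 0, "hand": 0}, {"dx": 0.0767, "dy": 0.0018, "dz": 0.05, "rx": 0, "ry": 0, "rz": 0, "hand": 0}, {"dx": 0.0767, "dy": 0.0018, "dz": 0.05, "rx": 0, "ry": 0, "rz": 0, "hand": 0}]}}

```text
t: 11.05
ee_pos: [0.615, 0.3003, 0.3577]
eef_rot: [-0.0, 0.818, 0.576, -0.002]
wrist_force: [0.1, 0.8, -0.0]
finger_gap: 0.0129
grasp_force: 35.5
```

```bash
python3 look.py w5
```

```text
card 355 [0.4561 0.4759 0.4952] [0.4772 0.5351] 0.135
top 0.4712 [ 0.9936792  -0.11225666  0.61291796  0.31398034]
knob 366 0.408 0.4959 tcp [0.615  0.3003 0.3577] 0.4778401752143937 0.4900184738687205 0.012881390835721946 35.522693395614624
base edge 0.34502270814865804
```

Converted, 24 mm / 1000 = 0.024, 16 mm / 1000 = 0.016.

>>> {"name": "move_arm", "arguments": {"moves": [{"dx": 0.0025, "dy": -0.001, "dz": 0.008, "rx": 0, "ry": 0, "rz": 0, "hand": 0}, {"dx": 0.0025, "dy": -0.001, "dz": 0.016, "rx": 0, "ry": 0, "rz": 0, "hand": 0}, {"dx": 0.0025, "dy": -0.001, "dz": 0.024, "rx": 0, "ry": 0, "rz": 0, "hand": 0}, {"dx": 0.0025, "dy": -0.001, "dz": 0.024, "rx": 0, "ry": 0, "rz": 0, "hand": 0}, {"dx": 0.0025, "dy": -0.001, "dz": 0.024, "rx": 0, "ry": 0, "rz": 0, "hand": 0}]}}

```text
t: 11.6
ee_pos: [0.6152, 0.3038, 0.336]
eef_rot: [-0.0, 0.817, 0.576, -0.0]
wrist_force: [0.0, 0.3, -0.9]
finger_gap: 0.0131
grasp_force: 35.5
```

```bash
python3 look.py w6; python3 - <<'E'
from h import *
s=r.get_state();print(s["wrist_force"],s["ee_pos"])
p,d=r.read_camera("side");K,C=cam("side")
u,v=pix([.6153,.306,.13],K,C)[0].astype(int);w=cv2.imread("pics/w6.png")[90:300,190:370]
a=cv2.resize(p[v-45:v+55,u-45:u+55],(400,400),interpolation=cv2.INTER_CUBIC)[:,:,::-1];b=cv2.resize(w,(343,400))
cv2.imwrite("pics/f6.png",np.hstack([a,b]));print(u,v)
E
```

```text
card 1010 [0.4563 0.475  0.4958] [0.4566 0.5348] 0.135
top 0.4764 [ 0.9438755 -0.3303014  0.61747    0.3112731]
knob 433 0.4081 0.496 tcp [0.6152 0.3038 0.336 ] 0.4768259362569695 0.4933809639095229 0.013108873290485745 35.5218368768692
base edge 0.3447812442995868
[ 0.09911271  0.66212768 -1.37238432] [0.61530252 0.3038325  0.33638702]
314 219
```

View pics/f6.png

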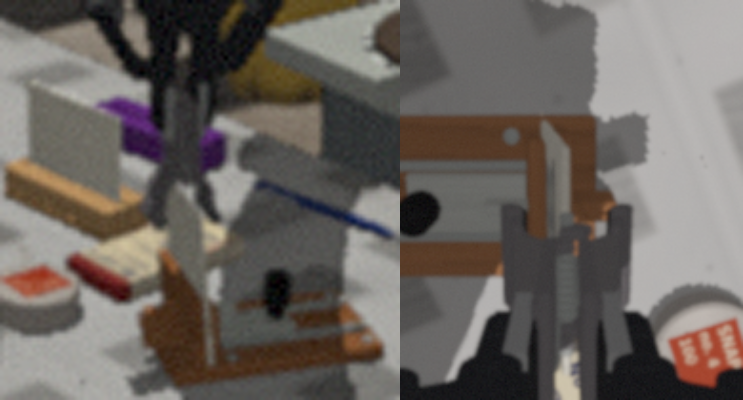

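The card's top edge stands midway between the spread jaws in both views: (180,190) in the side half and (555,240) in the wrist half. I'll lower 3 mm for height margin, let it settle and hand in.

Converted, 3 mm / 1000 = 0.003, 2 mm / 1000 = 0.002.

>>> {"name": "move_arm", "arguments": {"moves": [{"dx": 0, "dy": 0, "dz": 0.002, "rx": 0, "ry": 0, "rz": 0, "hand": 0}, {"dx": 0, "dy": 0, "dz": 0.003, "rx": 0, "ry": 0, "rz": 0, "hand": 0}, {"dx": 0, "dy": 0, "dz": 0.003, "rx": 0, "ry": 0, "rz": 0, "hand": 0}, {"dx": 0, "dy": 0, "dz": 0.003, "rx": 0, "ry": 0, "rz": 0, "hand": 0}, {"dx": 0, "dy": 0, "dz": 0.003, "rx": 0, "ry": 0, "rz": 0, "hand": 0}]}}

```text
t: 12.2
ee_pos: [0.6153, 0.3038, 0.3334]
eef_rot: [0.0, 0.817, 0.576, 0.0]
wrist_force: [-1.1, -0.8, -0.4]
finger_gap: 0.0131
grasp_force: 35.5
```

```bash
python3 -c "
from workcell import r
print(r.get_state()['wrist_force']);print(r.finish_job())"
```

```text
[-1.07091794 -0.8406697  -0.39652837]
the job is handed in; nothing more can be done
None
```

I handed the job in at about 12 s, with no verdict returned: the cheek was pushed onto the order card with about 9 N, and the clip is held squeezed open over the middle of that card's top edge. The finished card was still standing in its block, and I did not touch the pad, pen or tin. The tightest figure is the cheek's knob: it read between about −32 and −33 mm, against the −32.8 mm limit.

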